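Take the filter off the bench air pump and hold the hidden bolt head behind its bracket

ROBOT

A 7-joint arm with a two-finger parallel gripper is mounted at the origin on the work surface. World frame = base frame: x ahead of the robot, y to its left, z up, the work surface at z = 0. Lengths are in mm, angles in rad, forces in N, time in s.
With the tool pointing down it reaches from about 400 to 900 mm from the base axis. Payload 5.5 kg.
Tool frame: the origin (TCP) lies on the mounting face of the last link; the fingertips stand 173 mm ahead of it and the grasp point (between the pads) lies 155 mm ahead of it; y points along the fingers, x is the direction in which the jaws open and shut, and the axes are right-handed (so a half turn about y gives the same grasp; the last joint's range is limited). The gripper opens to 85 mm and grips with 20 to 120 N. Pads are 22 mm wide; open, the fingers measure 114 mm over their backs; the gripper's body (76 mm by 85 mm) begins 54 mm behind the grasp point. The pads swing forward as they close: fully open they stand 13 mm farther back than shut.
Start: joints at [-0.99, 0.501, -0.427, 1.55, 0.221, 1.138, -0.21], TCP at [203.078, 617.459, 404.71] pointing down, gripper open.
Joint ranges: [-2.88, 2.88], [-0.31, 2.03], [-1.54, 1.56], [0.2, 2.42], [-1.41, 4.55], [0.19, 2.02], [-2.57, 2.57]. Speed limits (rad/s): [2.57, 2.57, 3.14, 3.14, 3.14, 3.14, 3.14].

INTERFACE

Orientations are given as a 3x3 rotation matrix whose columns are the frame's x, y, z axes.
In Python, from plant import ctrl gives the robot as it stands. Calls block until the motion is done:
- ctrl.reach(position, orientation): joint-space move of the TCP to a pose.
- ctrl.move_linear(position, orientation=None, velocity=150, threshold=None): straight line of the TCP; orientation=None keeps the orientation; velocity is the mean speed in mm/s. With threshold (N) it stops when the force on the tool has changed by that much, and returns True; else False.
- ctrl.goto_joints(angles): joint-space move.
- ctrl.open_gripper() and ctrl.gripper_close(): open the fingers fully, or close them until they stop; the grip force is fixed at half the most.
- ctrl.sleep(seconds).
- ctrl.solve_ik(position, orientation): joint angles nearest the present ones, or None.
- ctrl.get_obs(): the state.
- ctrl.snapshot(name): name is "side" or "top"; returns a dict with "img" (420x560x3 uint8, red, green, blue), "depth" (420x560 float32, mm along the optical axis (not along the pixel's ray), 0 where there is no reading), "vfov" (degrees; the focal length in pixels is half the picture's height over the tangent of half this angle, whatever the lens; pixels are square), "cx", "cy" (the principal point, pixels), "pose" (4x4, takes a point from camera to world coordinates). Camera axes: x right, y up, looking along -z (the intrinsics and any distortion apply to the point x, -y, -z); pixel columns grow to the right and rows downward; lengths in mm; the calibration is good to about 2 mm. A picture is of the moment at which its call begins.
A pose or a line that the arm cannot do raises ctrl.IKError and nothing moves.
- ctrl.close_job(): hands the job in, once; it reports no verdict.
Trained networks look in the newest picture that a camera, given by its name, has taken for a name from the list of things; names that differ only in an ending like _2 or _b are one class to them, and where a whole thing is asked for, a point or a joint stands for the part that bears it (a point fixed in the world has none). Each returns a list of dicts, best first, with "p" (0 to 1); they miss things now and then, are a little off and sometimes report something else, mostly with a low value. They report only what shows in the picture. A call takes as long as a camera call. They do not tell look-alikes from the thing itself.
- ctrl.find_in(camera, name): "point" ([x, y, z] in mm, in world coordinates, good to about 4 mm: the middle of the surface that is visible of it).
The state is a dict: "clock": time; "joint_positions": joint angles; "joint_velocities": joint speeds; "effort": joint torques, N m; "position": TCP position; "tcp_rot": TCP orientation; "force": force on the tool from outside, world axes, zero at the start; "wrist_torque": the same for the moment, N m; "grip_width": finger opening in mm.
Only numpy, scipy, OpenCV 4.12 (cv2) and the standard library are available. Lean on these libraries where they do the work, as an engineer would, in place of code of your own. Each camera call takes 0.05 s, during which the arm holds its last target.

TASK

The air manifold on the pump's front bracket is loose and I want to tighten its nut from the front, but the bolt turns with it. Turn the intake filter anticlockwise by its grip bar to its stop, lift it out and stand it upright in the empty tray without dropping it; then reach down into the gap behind the bracket, take the bolt's hexagon head across its two upright flats without spinning the bolt, and finish still holding it firmly so that it cannot turn. Leave everything else on the bench where it is.

Things in the scene. Friction and masses are not known exactly. Their poses are not given: they have to be found in the camera images.
- pump: bench air pump, fixed. Origin on the bench under it; x points from its front (gauge, manifold, nut) to its back (motor), z up. Base plate x -120 to 200, y +-72, top z 20 mm. Front bracket: upright steel plate x -66 to -60, y +-45, top z 128. Pump block: x -14 to 85, y +-61, flat top z 125. Motor behind, top z 116. Only the filter stands higher than z 129
- gap (a point): middle of the gap's mouth: the gap is 46 mm wide between the bracket's rear face (pump x -60) and the pump block (pump x -14), open at the top and both sides, empty down to the base plate but for the bolt head. This point lies midway, at the height of the bracket's top edge (128 mm); axes as the pump's
- bolt: hexagon bolt head (steel, 22 mm across flats, 10 thick, on a 28 mm washer 3 thick) in the gap. Origin at the head's centre: 8 mm behind the bracket's rear face, 28 mm below its top edge, at pump x -52, y 0, z 100. Its x is the bolt's axis, to the pump's back. Two flats face the pump's +y and -y within 7 degrees. Loose: turns about x with 0.02 N m friction, so jaws closing on the flats square it up
- bolt_corner (a point): the top corner of the bolt's hexagon, 12.7 mm from the bolt's axis on its own z axis; it shows how far the bolt has turned
- filter: grey and black round filter, 150 to 310 g, loose but held by a bayonet: 104 mm across, 34 high, grip bar on top; below it a 48 mm neck 14 high with two lugs to 34 mm radius. 76 high over all. Origin at the bottom end of the neck, z up; x runs along the grip bar and the lugs. Stands on its neck. Half a turn round it is the same
- filter_grip (a point): middle of the filter's black grip bar: 56 mm long (along the filter's x axis), 12 mm thick (along its y axis), standing 28 mm above the filter's round body; this point lies 14 mm below the bar's top, 14 mm above the round body and 62 mm above the filter's bottom end
- socket (a point): where the filter's origin sits in the pump when seated (pump x 26, y 0, z 111); x as the pump's. The bar starts 57 to 80 degrees clockwise (from above) of the pump's x axis. Turned anticlockwise with light friction it meets its stop about 3 degrees past the pump's x axis; there (within 5 degrees of that axis) it lifts straight up, free after 14 mm
- tray: empty white tray, fixed, 220 x 180 mm outside (x by y), rim 26 mm high, walls and floor 5 mm thick. Origin at the centre of its underside on the bench; the inner floor is 5 mm above the bench. It may be on either side of the pump
- spanner: combination spanner, 190 mm long, lying beside the pump; leave it alone. Origin at its middle
- jar: small glass jar with steel lid, 54 mm across, 55 high; leave it alone. Origin at the centre of its bottom
- loupe: folding loupe, 34 mm round barrel 26 high with a flat handle; on the steel bench block (36 mm high); leave it alone. Origin under the barrel
- pliers: small pliers, 145 mm long, lying beyond; leave them alone. Origin near the middle
- brush: bench brush, 190 mm long, lying beyond; leave it alone. Origin near the middle
Things that resemble listed ones, but are neither listed nor needed, are in the scene too. Leave any blue, green or turquoise look-alike of the filter alone.

How it is judged:
By the outcome, as a careful person would: the job done as asked, in the order asked, and still so for the second after the job is handed in, while the arm keeps its last pose, push and grip.
It also fails if it takes over 54 s, if anything falls off the work surface, if the arm or the gripper's body presses on something with over 40 N, if the wrist force passes 120 N, or if a joint passes its speed limit or range.

## Working session

There is one attempt and no reset: what is moved stays moved. The work goes in short steps, each a Python script; the robot and the scene stay as the last script left them, time stands still between calls to the robot, and variables do not carry over. Pictures are saved under pics/ and viewed, and the job is handed in when it is done.

```bash
ls; mkdir -p pics; python3 - <<'E'
from plant import ctrl
import cv2,numpy as np
for c in("top","side"):
    s=ctrl.snapshot(c); cv2.imwrite(f"pics/{c}0.png",s["img"][:,:,::-1]); np.savez(f"{c}0.npz",**s)
    print(c,s["vfov"],s["cx"],s["cy"],np.round(s["pose"],3).tolist(),[k for k in s])
    for n in("pump","gap","bolt","filter","filter_grip","socket","tray","spanner","jar","loupe"):
        print(n,[(np.round(d["point"]).tolist(),round(d["p"],2)) for d in ctrl.find_in(c,n)][:4])
o=ctrl.get_obs();print(o["clock"],o["position"],o["tcp_rot"],o["grip_width"],o["force"])
E
```

```text
pics
top 47.69764394782092 271.8206765462815 216.25306929491182 [[0.024, 0.981, -0.19, 414.451], [-1.0, 0.023, -0.01, -8.333], [-0.006, 0.191, 0.982, 1289.578], [0.0, 0.0, 0.0, 1.0]] ['img', 'depth', 'vfov', 'cx', 'cy', 'pose']
pump [([544.0, 39.0, 68.0], 0.62)]
gap [([540.0, 37.0, 72.0], 0.87), ([550.0, 44.0, 155.0], 0.36)]
bolt [([477.0, 28.0, 111.0], 0.37), ([433.0, -359.0, 59.0], 0.37)]
filter [([552.0, 37.0, 155.0], 0.91), ([836.0, -29.0, 42.0], 0.9), ([816.0, 104.0, 50.0], 0.89)]
filter_grip [([551.0, 44.0, 160.0], 0.88), ([475.0, -157.0, 47.0], 0.69), ([836.0, -32.0, 49.0], 0.66), ([813.0, 106.0, 47.0], 0.6)]
socket [([540.0, 36.0, 72.0], 0.61), ([705.0, 277.0, 13.0], 0.54)]
tray [([456.0, 362.0, 2.0], 0.79), ([546.0, 38.0, 67.0], 0.32)]
spanner [([698.0, -200.0, 10.0], 0.72), ([539.0, 35.0, 73.0], 0.51)]
jar [([620.0, 199.0, 55.0], 0.56)]
loupe [([433.0, -360.0, 59.0], 0.64), ([699.0, -199.0, 8.0], 0.18)]
side 56.03549745053882 279.76326444791994 207.4288032153327 [[0.697, 0.505, -0.508, 177.992], [-0.717, 0.489, -0.497, -475.686], [-0.003, 0.711, 0.703, 758.114], [0.0, 0.0, 0.0, 1.0]] ['img', 'depth', 'vfov', 'cx', 'cy', 'pose']
pump [([513.0, 0.0, 78.0], 0.81)]
gap [([520.0, -1.0, 71.0], 0.62)]
bolt []
filter [([807.0, 88.0, 52.0], 0.96), ([544.0, 20.0, 158.0], 0.82), ([463.0, -175.0, 48.0], 0.8), ([826.0, -45.0, 46.0], 0.66)]
filter_grip [([809.0, 87.0, 49.0], 0.94), ([463.0, -177.0, 51.0], 0.81), ([825.0, -45.0, 48.0], 0.79), ([546.0, 16.0, 161.0], 0.74)]
socket [([515.0, 1.0, 71.0], 0.74)]
tray [([450.0, 359.0, 8.0], 0.9)]
spanner [([684.0, -206.0, 10.0], 0.9)]
jar [([615.0, 204.0, 52.0], 0.59)]
loupe [([432.0, -359.0, 56.0], 0.65)]
1.1 [203.06317237 617.46723446 404.71200056] [[ 3.12448261e-01 -5.38660307e-05 -9.49934777e-01]
 [ 9.49934778e-01  4.64591857e-05  3.12448259e-01]
 [ 2.73028487e-05 -9.99999997e-01  6.56853077e-05]] 85.33543466125046 [ 0.18486519 -0.82853715  0.09750186]
```

View images.

View pics/top0.png

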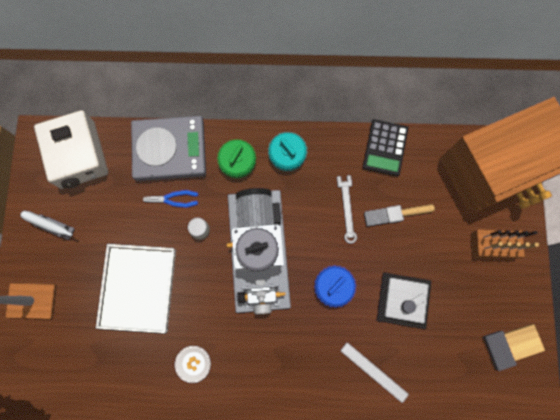

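View pics/side0.png

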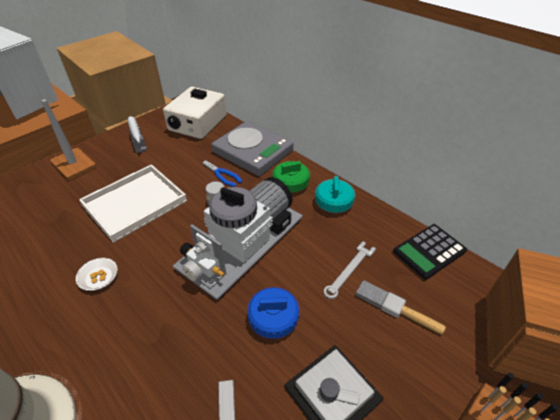

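```bash
cat > h.py <<'E'
import numpy as np,cv2
def cloud(s):
    d=s["depth"].astype(float);H,W=d.shape
    f=H/2/np.tan(np.radians(float(s["vfov"]))/2)
    v,u=np.mgrid[0:H,0:W].astype(float)
    P=np.stack([(u-s["cx"])/f*d,-(v-s["cy"])/f*d,-d],-1)
    T=np.array(s["pose"]);W3=P@T[:3,:3].T+T[:3,3]; W3[d==0]=np.nan
    return W3
def heightmap(s,x0,x1,y0,y1,res):
    P=cloud(s);m=np.isfinite(P[...,0]);p=P[m];c=s["img"][m]
    i=((x1-p[:,0])/res).astype(int);j=((y1-p[:,1])/res).astype(int)
    return p,c,i,j
E
python3 - <<'E'
import numpy as np,cv2
from h import *
for c in("top","side"):
    s=dict(np.load(c+"0.npz"));P=cloud(s);z=P[...,2]
    # bench plane check
    m=np.isfinite(z)
    p=P[m]
    b=p[(abs(p[:,2])<12)&(p[:,0]>350)&(p[:,0]<700)&(abs(p[:,1])<300)]
    A=np.c_[b[:,:2],np.ones(len(b))];print(c,"bench",np.linalg.lstsq(A,b[:,2],rcond=None)[0],np.median(b[:,2]))
    # filter body top 111+48=159; bar top 187
    near=(abs(p[:,0]-550)<120)&(abs(p[:,1]-38)<100)
    for lo,hi in((170,195),(150,166),(118,130),(12,24)):
        q=p[near&(p[:,2]>lo)&(p[:,2]<hi)];
        if len(q)>8: print(lo,len(q),np.round(q.mean(0),1),np.round(q.min(0)),np.round(q.max(0)),np.round(cv2.minAreaRect(q[:,:2].astype(np.float32))[0:3],0) if 0 else cv2.minAreaRect(q[:,:2].astype(np.float32)))
    im=s["img"][:,:,::-1]
    a=im[170:330,200:320] if c=="top" else im[150:310,150:320]
    cv2.imwrite(f"pics/z_{c}.png",cv2.resize(a,None,fx=4,fy=3.6 if 0 else 4,interpolation=3)[:600])
    # invert: pixel of depth
E
```

```text
top bench [-0.00011808  0.00098489 -0.06365386] -0.29544764970114556
170 133 [554.   38.2 185.2] [542.  13. 172.] [567.  66. 191.] ((554.5584106445312, 38.67566680908203), (12.548745155334473, 55.52682876586914), 18.370168685913086)
150 1305 [553.3  38.5 157.8] [503. -11. 150.] [606.  91. 166.] ((554.19775390625, 39.3880615234375), (102.03657531738281, 101.58467864990234), 2.093451499938965)
118 521 [550.9  36.8 124.5] [455. -19. 118.] [667.  99. 130.] ((561.007568359375, 39.43115234375), (212.6353759765625, 112.09748077392578), 5.9951958656311035)
12 1325 [515.9  31.3  19.6] [430. -46.  13.] [670. 122.  24.] ((550.5386352539062, 38.40977096557617), (253.8087158203125, 144.26918029785156), 6.126479148864746)
side bench [ 0.00076401  0.00163769 -0.5047893 ] -0.5043552767195933
170 215 [551.   34.9 181.1] [539.  11. 170.] [566.  65. 188.] ((553.0020751953125, 37.2982177734375), (14.114587783813477, 56.20811462402344), 17.472715377807617)
150 1011 [544.9  27.1 157.7] [501. -15. 150.] [604.  85. 166.] ((551.8841552734375, 33.92677688598633), (97.78250122070312, 103.0228271484375), 75.60839080810547)
118 571 [524.4  10.3 124.1] [453. -23. 118.] [654.  91. 130.] ((551.8909912109375, 30.385761260986328), (113.16410064697266, 198.47354125976562), 83.59375762939453)
12 1106 [518.8 -17.1  19.3] [430. -48.  13.] [670.  95.  24.] ((544.0455322265625, 34.17728042602539), (240.4754638671875, 142.32420349121094), 5.339640140533447)
```

View pics/z_top.png

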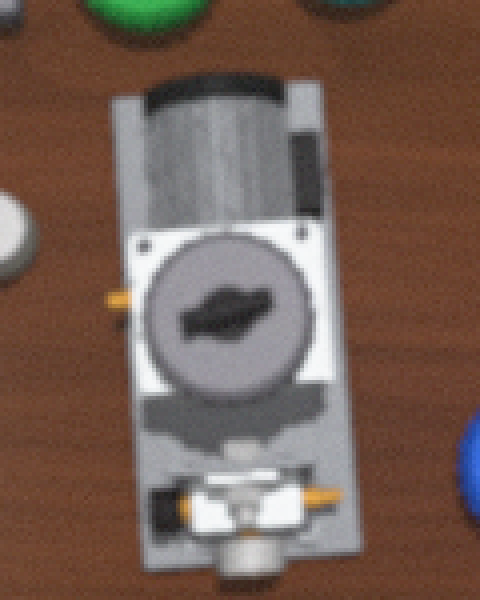

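View pics/z_side.png

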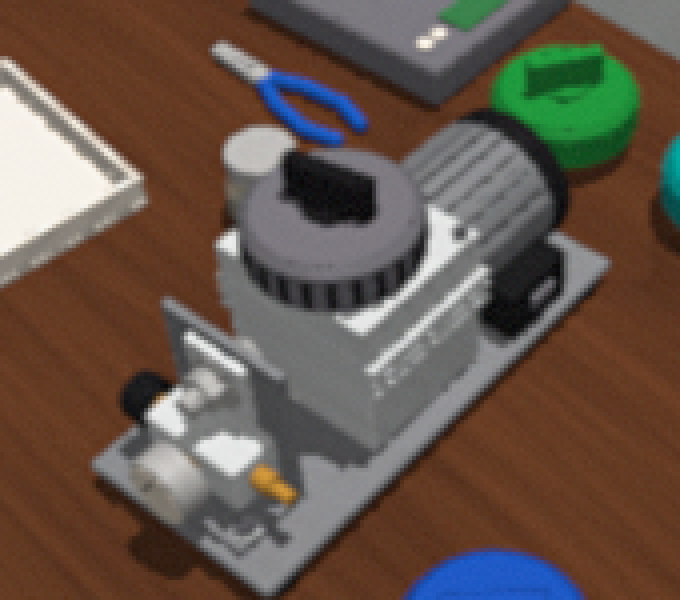

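```bash
python3 - <<'E'
import numpy as np,cv2
from h import *
for c in("top","side"):
    s=dict(np.load(c+"0.npz"));P=cloud(s);p=P[np.isfinite(P[...,2])]
    a=np.radians(-71.6);d=p[:,:2]-[554,38.5]
    u=d@[np.cos(a),np.sin(a)];v=d@[-np.sin(a),np.cos(a)]
    print(c)
    for u0 in range(-30,30,6):
        print(u0,[ (int(np.median(p[k,2])) if (k:=(u>=u0)&(u<u0+6)&(v>=v0)&(v<v0+4)&(p[:,2]>140)).any() else 0) for v0 in range(-20,20,4)])
    # tray
    q=p[(p[:,2]>20)&(p[:,2]<30)&(abs(p[:,0]-453)<140)&(abs(p[:,1]-360)<150)]
    print(cv2.minAreaRect(q[:,:2].astype(np.float32)),len(q))
    q=p[(abs(p[:,0]-453)<30)&(abs(p[:,1]-360)<30)];print("floor",np.median(q[:,2]))
    # bracket top & bolt
    yaw=np.radians(6);e=np.array([np.cos(yaw),np.sin(yaw)]);n=np.array([-e[1],e[0]])
    o=np.array([554,38.5])-26*e; D=p[:,:2]-o;X=D@e;Y=D@n
    k=(abs(Y)<16)&(X>-58)&(X<-18)&(p[:,2]>85)&(p[:,2]<120)
    print("bolt",k.sum(),[np.round([X[i],Y[i],p[i,2]]).tolist() for i in np.where(k)[0]][:14])
    k=(abs(Y)<50)&(X>-75)&(X<-40)&(p[:,2]>120)&(p[:,2]<135)
    print("bracket",k.sum(),X[k].min(),X[k].max(),Y[k].min(),Y[k].max(),np.median(X[k]))
E
```

```text
top
-30 [158, 158, 158, 162, 182, 185, 182, 158, 156, 158]
-24 [157, 160, 158, 163, 187, 186, 183, 155, 159, 158]
-18 [160, 158, 159, 165, 186, 185, 185, 157, 158, 160]
-12 [158, 161, 159, 170, 185, 185, 186, 161, 158, 158]
-6 [157, 158, 163, 157, 186, 186, 186, 163, 159, 159]
0 [160, 162, 162, 164, 187, 186, 184, 162, 161, 157]
6 [158, 159, 162, 170, 186, 185, 185, 160, 161, 159]
12 [159, 157, 158, 162, 186, 185, 184, 160, 159, 157]
18 [157, 158, 157, 171, 187, 186, 182, 159, 157, 157]
24 [157, 156, 158, 159, 187, 183, 183, 157, 157, 157]
((459.87213134765625, 361.0758056640625), (181.06338500976562, 220.3261260986328), 87.63716125488281) 607
floor 4.57891248943622
bolt 46 [[-46.0, 0.0, 109.0], [-46.0, -2.0, 113.0], [-46.0, -4.0, 109.0], [-47.0, -7.0, 109.0], [-47.0, -9.0, 106.0], [-47.0, 11.0, 104.0], [-48.0, 8.0, 107.0], [-48.0, 5.0, 112.0], [-48.0, 3.0, 107.0], [-49.0, 1.0, 113.0], [-49.0, -2.0, 111.0], [-49.0, -4.0, 109.0], [-49.0, -7.0, 109.0], [-49.0, -9.0, 105.0]]
bracket 124 -73.1634680283617 -59.249666666772036 -45.076519144818555 44.55350686968627 -63.33817056420425
side
-
[... 281 characters left out ...]
0]
6 [158, 161, 160, 172, 186, 186, 183, 0, 0, 0]
12 [158, 158, 161, 173, 186, 186, 0, 0, 0, 0]
18 [157, 158, 160, 173, 186, 186, 0, 0, 158, 158]
24 [158, 158, 158, 169, 173, 177, 158, 159, 158, 159]
((458.44342041015625, 360.5470275878906), (185.6780548095703, 221.5458984375), 87.10020446777344) 631
floor 4.91143943424089
bolt 12 [[-48.0, 9.0, 107.0], [-51.0, 3.0, 111.0], [-50.0, 1.0, 111.0], [-49.0, -2.0, 112.0], [-52.0, -2.0, 112.0], [-50.0, -3.0, 111.0], [-49.0, -4.0, 111.0], [-50.0, -5.0, 109.0], [-48.0, -6.0, 107.0], [-50.0, -8.0, 107.0], [-49.0, -10.0, 108.0], [-49.0, -13.0, 107.0]]
bracket 177 -73.10860462925496 -60.3533802289695 -46.42055272598264 44.88553155629747 -65.8322711872163
```

```bash
cat >> h.py <<'E'
def R(a):  # jaw direction angle deg, tool down
    a=np.radians(a);x=np.array([np.cos(a),np.sin(a),0]);y=np.array([0,0,-1.]);return np.c_[x,y,np.cross(x,y)]
C=np.array([554,38.4]); YAW=6.0
E
python3 - <<'E'
from plant import ctrl
from h import *
for nm,pos,angs in(("grip",(554,38.4,182.5+155),(18.4,198.4)),("turned",(554,38.4,337.5),(99,279)),("tray",(459,361,75+155),(18,99,198,279,50,230)),("bolt",(484,31,255),(96,276))):
    for a in angs:
        q=ctrl.solve_ik(pos,R(a));print(nm,a,None if q is None else np.round(q,2))
E
```

```text
grip 18.4 [-0.16  0.38  0.05  1.87 -0.02  0.9   0.22]
grip 198.4 [-1.02  0.84  1.36  1.89 -0.89  1.2  -2.17]
turned 99 [ 0.04  0.39 -0.19  1.86  0.09  0.9   1.53]
turned 279 [-0.32  0.38  0.25  1.87 -0.12  0.9  -1.43]
tray 18 [-0.59  0.58 -0.16  1.85  0.13  0.72 -0.51]
tray 99 [-0.41  0.61 -0.4   1.84  0.33  0.76  0.75]
tray 198 [-0.16  0.71 -0.74  1.83  0.62  0.85  2.25]
tray 279 [-0.85  0.58  0.18  1.86 -0.15  0.72 -2.  ]
tray 50 [-0.52  0.59 -0.26  1.84  0.21  0.73 -0.01]
tray 230 [-1.56  1.15  1.35  1.88 -1.21  1.25 -2.06]
bolt 96 [ 0.05  0.41 -0.2   2.08  0.13  0.67  1.44]
bolt 276 [-0.36  0.41  0.28  2.09 -0.18  0.66 -1.42]
```

```bash
python3 - <<'E'
from plant import ctrl
from h import *
def st(t):
    o=ctrl.get_obs();print(t,round(o["clock"],2),np.round(o["position"],1),np.round(o["force"],1),np.round(o["wrist_torque"],2),round(o["grip_width"],1),np.round(o["joint_positions"],2))
ctrl.reach((554,38.4,395),R(18.4));st("above")
print(ctrl.move_linear((554,38.4,338),velocity=60,threshold=6));st("down")
s=ctrl.snapshot("side");cv2.imwrite("pics/s1.png",cv2.resize(s["img"][130:270,140:320,::-1],None,fx=4,fy=4,interpolation=3))
ctrl.gripper_close();st("closed")
E
```

```text
above 3.51 [554.   39.9 394.9] [ 0.8  0.4 -0.5] [-0.03 -0.03 -0.02] 85.2 [-0.17  0.31  0.06  1.82 -0.02  1.02  0.22]
False
down 4.61 [554.3  38.4 338.4] [-0.6  0.5 -0.2] [0.01 0.05 0.01] 85.4 [-0.16  0.38  0.05  1.87 -0.03  0.9   0.23]
closed 5.33 [554.3  38.5 338.3] [ 0.5 -0.2  2.1] [ 0.06 -0.07 -0.01] 10.6 [-0.16  0.38  0.05  1.87 -0.03  0.9   0.23]
```

View pics/s1.png

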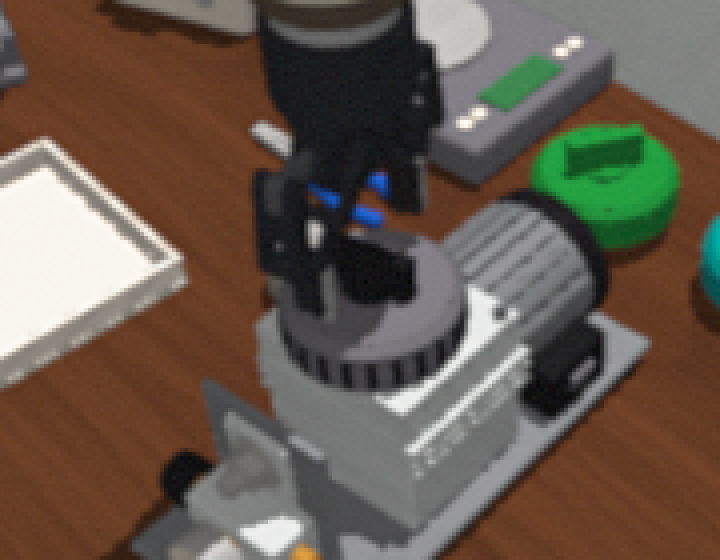

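The fingers straddle the bar in the crop (about px 290–410, 270), and the closed width matches the bar's 12 mm. Now I'll turn it, watching the wrist torque.

```bash
cat >> h.py <<'E'
def st(ctrl,t):
    o=ctrl.get_obs();r=np.array(o["tcp_rot"]);print(t,round(o["clock"],2),np.round(o["position"],1),np.round(o["force"],1),np.round(o["wrist_torque"],2),"gw",round(o["grip_width"],1),"jaw",round(np.degrees(np.arctan2(r[1,0],r[0,0])),1))
    return o
E
python3 - <<'E'
from plant import ctrl
from h import *
q0=np.array(ctrl.get_obs()["joint_positions"])
a=0
for d in [10,30,50,70,74,76,78,79,80,81,82,83]:
    q=q0.copy();q[6]+=np.radians(d);ctrl.goto_joints(q)
    o=st(ctrl,d)
    if abs(o["wrist_torque"][2])>0.8 and d>=70: break
s=ctrl.snapshot("top");cv2.imwrite("pics/t2.png",cv2.resize(s["img"][170:320,190:330,::-1],None,fx=4,fy=4,interpolation=3))
E
```

```text
10 5.62 [554.2  38.5 338.3] [-0.  -0.   1.5] [-0.01  0.    0.09] gw 10.9 jaw 28.2
30 6.04 [554.2  38.4 338.3] [ 0.1 -0.1  1.4] [-0.1   0.07  0.17] gw 11.3 jaw 48.1
50 6.47 [554.3  38.4 338.3] [-0.2 -0.3  0.4] [-0.04  0.06  0.02] gw 10.7 jaw 68.1
70 6.89 [554.3  38.5 338.3] [ 0.5 -0.5  0.5] [-0.13  0.01  0.09] gw 11.1 jaw 88.1
74 7.14 [554.3  38.5 338.3] [ 0.5 -0.2  1.5] [-0.04  0.03  0.09] gw 10.9 jaw 92.1
76 7.39 [554.2  38.5 338.3] [ 0.5 -0.5  0.8] [-0.05  0.06  0.1 ] gw 10.9 jaw 94.3
78 7.64 [554.3  38.5 338.3] [-0.2  0.1  1.2] [-0.15  0.03  0.05] gw 10.9 jaw 96.3
79 7.89 [554.2  38.5 338.3] [0.1 0.4 1.1] [-0.04  0.09  0.07] gw 10.8 jaw 97.4
80 8.14 [554.3  38.3 338.3] [ 0.1 -0.6  0.2] [-0.15 -0.04  0.03] gw 10.8 jaw 98.4
81 8.39 [554.4  37.9 338.3] [ 1.3 -1.8 -0.6] [-0.49 -0.13 -0.17] gw 10.7 jaw 99.3
82 8.64 [554.4  38.  338.3] [ 0.7 -3.1 -0.7] [-0.6  -0.34 -0.63] gw 10.5 jaw 100.3
83 8.89 [554.4  38.  338.3] [ 1.8 -4.4 -1.5] [-0.76 -0.4  -1.04] gw 10.9 jaw 101.3
```

The stop was met at about 99° jaw angle, where I predicted it. I'll relax slightly and lift.

```bash
python3 - <<'E'
from plant import ctrl
from h import *
q=np.array(ctrl.get_obs()["joint_positions"]);q[6]-=np.radians(1.8);ctrl.goto_joints(q);o=st(ctrl,"relax")
p=np.array(o["position"]);
print(ctrl.move_linear(p+[0,0,8],velocity=40,threshold=20));st(ctrl,"8")
print(ctrl.move_linear(p+[0,0,25],velocity=40,threshold=20));st(ctrl,"25")
ctrl.move_linear(p+[0,0,75],velocity=80);st(ctrl,"75")
s=ctrl.snapshot("side");cv2.imwrite("pics/s3.png",s["img"][:,:,::-1])
E
```

```text
relax 9.19 [554.4  38.1 338.3] [ 1.4 -3.5 -1.2] [-0.7  -0.36 -0.33] gw 10.6 jaw 99.6
False
8 9.54 [554.2  39.1 346.7] [-0.7  0.6 -2.3] [ 0.02 -0.01  0.04] gw 10.5 jaw 99.6
False
25 10.12 [554.4  38.1 363.6] [-0.2  0.1 -1.5] [ 0.01  0.01 -0.02] gw 10.7 jaw 99.5
75 10.89 [554.1  38.1 413. ] [-0.   0.6 -2.2] [-0.    0.03  0.04] gw 10.5 jaw 99.5
```

View pics/s3.png

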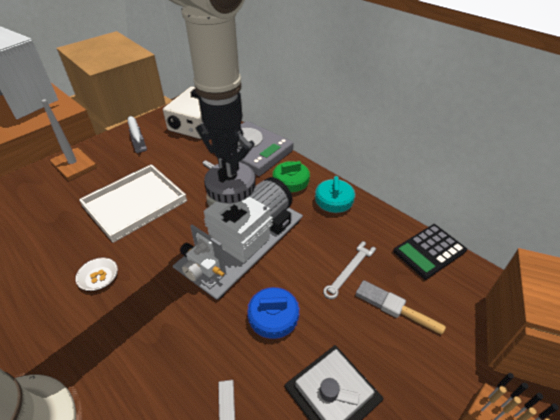

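The filter hangs level in the jaws (230, 183) and the socket below it is empty (235, 213). Next, the tray.

```bash
python3 - <<'E'
from plant import ctrl
from h import *
ctrl.move_linear((459,361,400),R(99),velocity=180);st(ctrl,"over")
ctrl.move_linear((459,361,245),velocity=120);st(ctrl,"pre")
print(ctrl.move_linear((459,361,230),velocity=15,threshold=4));st(ctrl,"touch")
s=ctrl.snapshot("side");cv2.imwrite("pics/s4.png",cv2.resize(s["img"][90:250,60:240,::-1],None,fx=3.7,fy=3.7,interpolation=3))
E
```

```text
over 12.97 [459.6 360.  400. ] [ 0.2 -0.1 -3. ] [-0.01  0.01 -0.04] gw 10.7 jaw 98.9
pre 14.41 [459.4 361.3 245.9] [-0.5  0.7 -1.9] [ 0.02  0.01 -0.01] gw 10.7 jaw 99.0
True
touch 15.2 [458.9 360.9 232.3] [-0.5 -0.8  5.3] [-0.05  0.08 -0.  ] gw 10.8 jaw 99.0
```

View pics/s4.png

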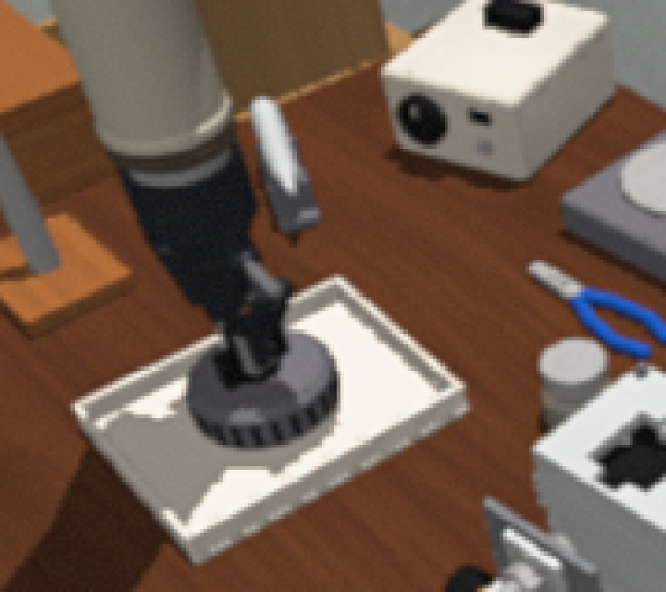

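The filter rests in the middle of the tray (crop 265, 385), and it touched at the predicted height (232.3). I'll release it, rise, then look at the bolt.

```bash
python3 - <<'E'
from plant import ctrl
from h import *
ctrl.open_gripper();st(ctrl,"open")
ctrl.move_linear((459,361,290),velocity=60);ctrl.move_linear((459,361,400),velocity=200);st(ctrl,"up")
for c in("top","side"):
    s=ctrl.snapshot(c);np.savez(c+"5.npz",**s);im=s["img"][:,:,::-1]
    a=im[200:330,210:310] if c=="top" else im[180:310,150:320]
    cv2.imwrite(f"pics/{c}5.png",cv2.resize(a,None,fx=4.5,fy=4.5,interpolation=3))
    cv2.imwrite(f"pics/{c}5f.png",im)
    for n in("bolt","bolt_corner","gap","filter"): print(c,n,[(np.round(d["point"],1).tolist(),round(d["p"],2)) for d in ctrl.find_in(c,n)][:4])
    P=cloud(s);p=P[np.isfinite(P[...,2])]
    yaw=np.radians(6);e=np.array([np.cos(yaw),np.sin(yaw)]);n=np.array([-e[1],e[0]])
    o=C-26*e; D=p[:,:2]-o;X=D@e;Y=D@n
    k=(abs(Y)<20)&(X>-59)&(X<-30)&(p[:,2]>88)&(p[:,2]<120)
    print("bolt",k.sum(),[np.round([X[i],Y[i],p[i,2]]).tolist() for i in np.where(k)[0]])
    k=(abs(Y)<60)&(X>-75)&(X<-50)&(p[:,2]>122)&(p[:,2]<133)
    print("bracket",k.sum(),np.percentile(X[k],[2,98]),Y[k].min(),Y[k].max())
    for y0 in range(-45,45,15):
        j=k&(Y>=y0)&(Y<y0+15);print(y0,j.sum(),np.round(np.percentile(X[j],[0,50,100]),1) if j.sum() else "")
    k=(abs(Y)<90)&(X>-30)&(X<110)&(p[:,2]>118)&(p[:,2]<131)
    print("block",cv2.minAreaRect(np.c_[X,Y][k].astype(np.float32)))
E
```

```text
open 15.96 [458.2 360.4 231.2] [ 0.8 -0.8  0.9] [ 0.06 -0.03  0.03] gw 85.4 jaw 99.0
up 17.79 [458.6 360.6 398.8] [-0.1 -0.5 -0.7] [ 0.03  0.01 -0.01] gw 85.2 jaw 99.0
top bolt [([618.6, 196.9, 52.2], 0.75)]
top bolt_corner []
top gap [([555.9, 37.8, 94.1], 0.83)]
top filter [([449.1, 348.5, 48.2], 0.72), ([835.7, -28.4, 43.5], 0.68), ([812.9, 103.8, 50.0], 0.66), ([470.5, -161.0, 48.1], 0.65)]
bolt 49 [[-46.0, 1.0, 108.0], [-46.0, -2.0, 111.0], [-47.0, -4.0, 113.0], [-46.0, -7.0, 107.0], [-46.0, -9.0, 105.0], [-47.0, 11.0, 107.0], [-47.0, 8.0, 104.0], [-48.0, 6.0, 113.0], [-48.0, 3.0, 107.0], [-48.0, 1.0, 108.0], [-49.0, -2.0, 112.0], [-49.0, -4.0, 107.0], [-49.0, -7.0, 108.0], [-49.0, -9.0, 104.0], [-49.0, 11.0, 99.0], [-50.0, 8.0, 105.0], [-51.0, 6.0, 111.0], [-51.0, 3.0, 113.0], [-51.0, 1.0, 110.0], [-51.0, -2.0, 113.0], [-51.0, -4.0, 109.0], [-52.0, -6.0, 111.0], [-51.0, -9.0, 106.0], [-52.0, -11.0, 108.0], [-52.0, 9.0, 104.0], [-53.0, 6.0, 107.0], [-53.0, 4.0, 110.0], [-54.0, 1.0, 114.0], [-54.0, -1.0, 111.0], [-54.0, -4.0, 107.0], [-54.0, -6.0, 109.0], [-54.0, -9.0, 103.0], [-
[... 789 characters left out ...]
lter [([461.6, -181.4, 46.9], 0.68), ([829.0, -47.5, 46.8], 0.56)]
bolt 13 [[-48.0, 9.0, 107.0], [-47.0, 7.0, 107.0], [-51.0, 2.0, 112.0], [-51.0, -1.0, 113.0], [-48.0, -0.0, 110.0], [-52.0, -1.0, 111.0], [-50.0, -2.0, 110.0], [-48.0, -4.0, 110.0], [-50.0, -6.0, 110.0], [-48.0, -7.0, 108.0], [-51.0, -9.0, 109.0], [-48.0, -9.0, 107.0], [-48.0, -12.0, 105.0]]
bracket 134 [-67.7214872  -60.52783859] -46.994662089372014 43.29850935762729
-45 23 [-67.5 -65.  -60.2]
-30 21 [-71.4 -65.1 -61.3]
-15 20 [-67.8 -65.6 -61.2]
0 24 [-69.7 -65.4 -59.7]
15 22 [-67.3 -65.  -60.3]
30 19 [-67.7 -65.5 -60.7]
block ((46.16015625, -0.11916732788085938), (115.07514953613281, 123.50562286376953), 89.95565795898438)
```

View pics/top5.png

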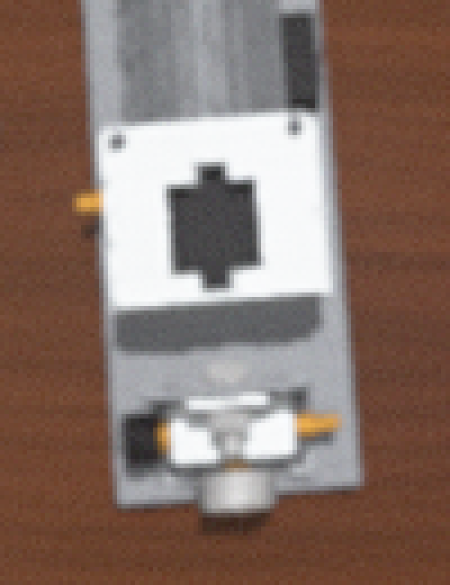

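View pics/side5f.png

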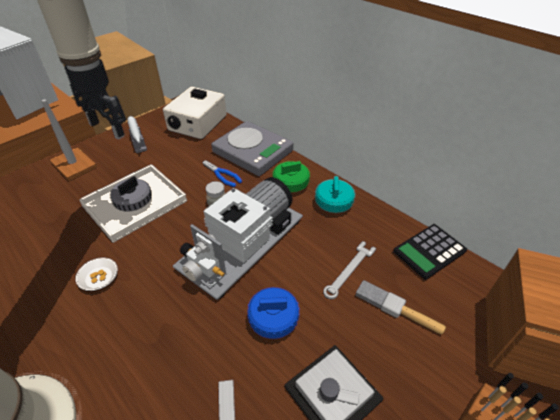

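The filter stands upright in the tray (side px 130, 193), the gap is clear, and the bolt head shows at crop (225, 372). Now the bolt.

```bash
cat >> h.py <<'E'
_e=np.array([np.cos(np.radians(YAW)),np.sin(np.radians(YAW))]);_n=np.array([-_e[1],_e[0]])
def pw(x,y): return C-26*_e+x*_e+y*_n
E
python3 - <<'E'
from plant import ctrl
from h import *
g=pw(-43.5,0);print(g)
ctrl.move_linear((*g,400),R(96),velocity=180);st(ctrl,"over")
ctrl.move_linear((*g,310),velocity=120);st(ctrl,"mouth")
s=ctrl.snapshot("side");cv2.imwrite("pics/s6.png",cv2.resize(s["img"][150:300,140:320,::-1],None,fx=4,fy=4,interpolation=3))
s=ctrl.snapshot("top");cv2.imwrite("pics/t6.png",cv2.resize(s["img"][200:330,200:320,::-1],None,fx=4.5,fy=4.5,interpolation=3))
E
```

```text
[484.88072827  31.1352718 ]
over 20.28 [484.8  32.  399.9] [-0.4  0.7  0.8] [0.03 0.   0.01] gw 85.4 jaw 96.1
mouth 21.18 [485.3  31.3 310.5] [-0.2  0.1  0.4] [-0.05 -0.02  0.04] gw 85.2 jaw 96.0
```

View pics/s6.png

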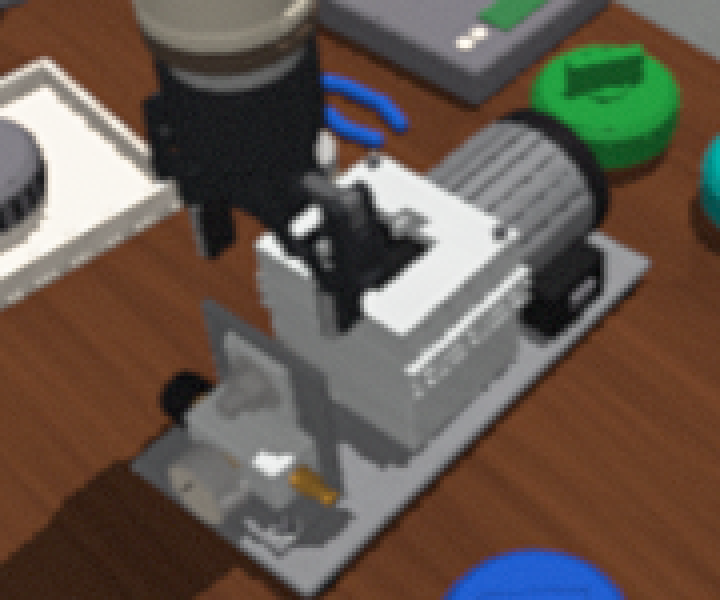

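View pics/t6.png

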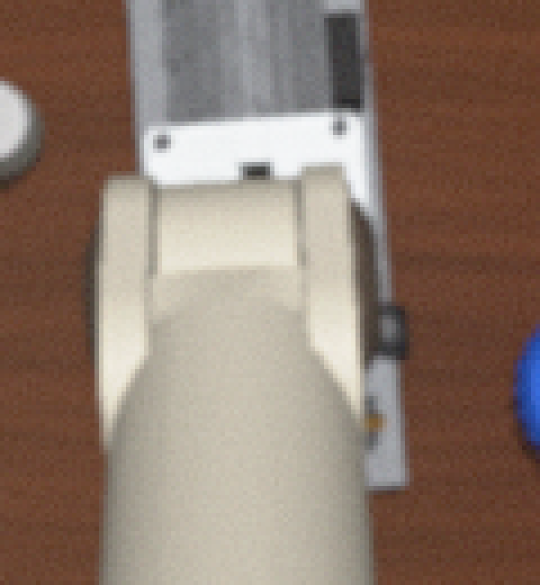

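The fingers are poised over the gap's mouth, behind the bracket (tips at crop 215, 250 and 345, 330). I'll descend guarded.

```bash
python3 - <<'E'
from plant import ctrl
from h import *
g=pw(-43.5,0)
print(ctrl.move_linear((*g,253),velocity=40,threshold=5));o=st(ctrl,"down")
s=ctrl.snapshot("side");cv2.imwrite("pics/s7.png",cv2.resize(s["img"][150:300,140:320,::-1],None,fx=4,fy=4,interpolation=3))
E
```

```text
False
down 22.86 [485.   31.1 253.3] [ 0.  -1.2 -0.3] [ 0.01 -0.   -0.02] gw 85.1 jaw 96.0
```

View pics/s7.png

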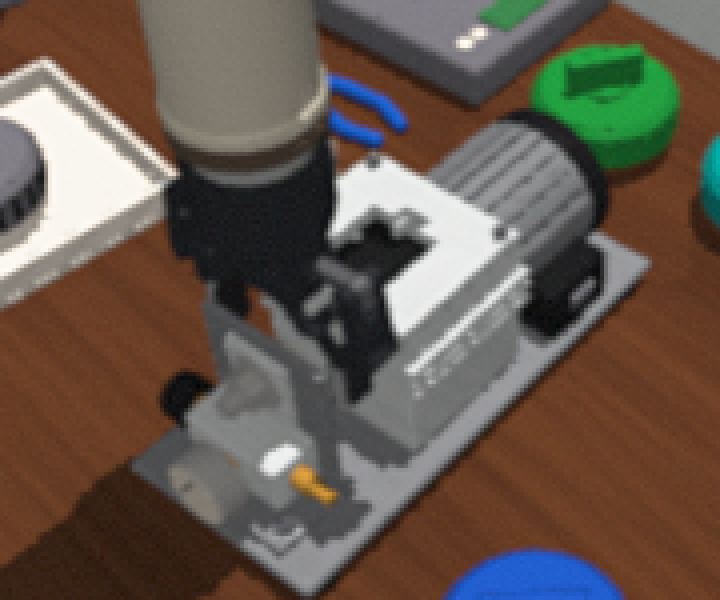

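No contact on the way down, and the fingers are in the gap. Closing.

```bash
python3 - <<'E'
from plant import ctrl
from h import *
ctrl.gripper_close();st(ctrl,"closed");ctrl.sleep(0.3);st(ctrl,"later")
s=ctrl.snapshot("side");cv2.imwrite("pics/s8.png",cv2.resize(s["img"][150:300,140:320,::-1],None,fx=4,fy=4,interpolation=3))
E
```

```text
closed 23.52 [484.9  30.4 253.3] [-0.8 -4.4  5.1] [-0.68  0.2   0.11] gw 20.4 jaw 96.0
later 23.82 [485.   30.4 253.3] [-1.2 -4.7  5. ] [-0.82  0.28 -0.03] gw 20.8 jaw 96.0
```

View pics/s8.png

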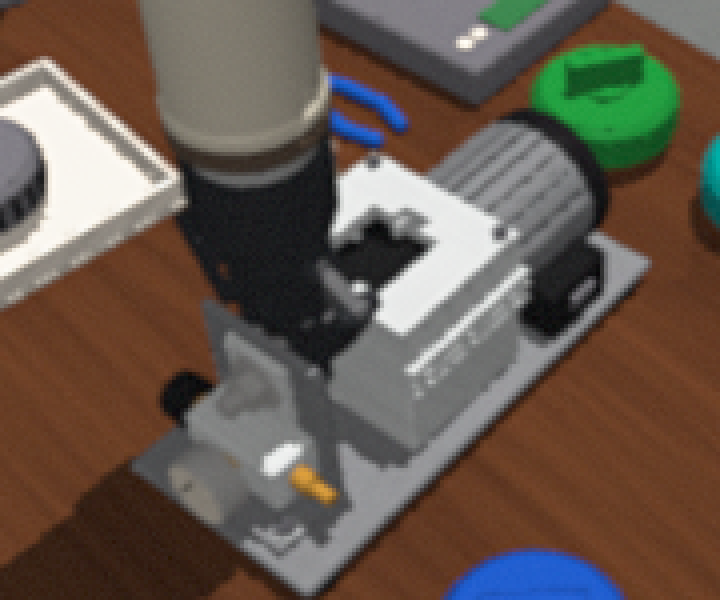

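The width reads 20.6 mm. On the filter bar it read 10.8 for 12 mm, so this is about 22 mm, across the flats; across corners would be about 24. Forces are small and steady, so a last check and then I hand in.

```bash
python3 - <<'E'
from plant import ctrl
from h import *
st(ctrl,"final")
s=ctrl.snapshot("side");P=cloud(s)
q=P[np.isfinite(P[...,2])];k=(np.hypot(q[:,0]-459,q[:,1]-361)<60)&(q[:,2]>60);print("filter top",q[k].mean(0).round(1),q[k][:,2].max().round(1))
ctrl.close_job()
E
```

```text
final 23.87 [485.   30.4 253.3] [-0.8 -4.2  5.1] [-0.89  0.37  0.08] gw 20.6 jaw 96.0
filter top [455.  356.8  73.4] 83.1
the job is handed in; nothing more can be done
```

The filter is out and standing upright in the tray, and the gripper is holding the bolt head by its two upright flats. I handed the job in at about 24 s of the 54 s allowed.

- **Filter:** I turned it anticlockwise by its bar until the wrist torque rose at the stop, about 3° past the pump's axis, as expected. It lifted straight out, touched the tray floor at the predicted height and was released there. The last depth check put the top of its bar at about 73–83 mm (76 expected; the 83 mm maximum is probably a noisy edge reading).
- **Bolt:** The fingers went down behind the bracket without touching anything and closed on the head. The opening reads 20.6 mm. The gripper read about 1.2 mm low on the 12 mm bar, so that is about 22 mm, the distance across the flats.
- **Forces on the bolt:** About 4 N sideways and 5 N upward, steady to the end. The sideways force suggests the grip is roughly 1 mm off centre.
- **Not checked:** The arm hid the bolt from the cameras during the grip, so I couldn't see whether it turned slightly as the jaws squared it up. I did not try twisting it. The networks also failed to find `bolt_corner` before the grasp, and found no `bolt` at the right place then. I placed the grasp from the pump's position and the depth readings of the head instead.

I touched nothing else on the bench.

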